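# Show the missing balance place in a mini centrifuge

## Robot

A 6-joint arm with a two-finger parallel gripper is mounted at the origin on a cart in front of the work surface, level with it; the furniture and walls round the work are solid. World frame = base frame: x ahead of the robot, y to its left, z up, the work surface at z = 0. Lengths are in mm, angles in rad, forces in N, time in s.
With the tool pointing down it reaches from about 350 to 875 mm from the base axis. Payload 4.2 kg.
Tool frame: the origin (TCP) lies on the mounting face of the last link; the fingertips stand 173 mm ahead of it and the grasp point (between the pads) lies grip_point_offset ahead of it (grip_point_offset is the distance from the TCP to the grasp point, in mm); z points along the fingers, y is the line along which they close (so a half turn about z gives the same grasp; the last joint's range is limited). The gripper opens to 85 mm and grips with 20 to 120 N. Pads are 22 mm wide; open, the fingers measure 114 mm over their backs; the gripper's body (76 mm by 85 mm) begins 54 mm behind the grasp point. The pads swing forward as they close: fully open they stand 13 mm farther back than shut.
Start: joints at [1.56, 0.385, 0.008, 0, -1.194, -0.259], TCP at [166.555, 602.378, 404.712] pointing down, gripper open.
Joint ranges: [-3.14, 3.14], [-1.21, 2.06], [-1.07, 1.41], [-3.16, 2.05], [-2.99, -0.16], [-3.1, 3.1]. Speed limits (rad/s): [2.79, 2.79, 3.14, 3.14, 3.14, 3.14].

## Interface

Orientations are given as a unit quaternion [x, y, z, w].
In Python, from bench import read_state, get_image, job_done, recognise, place_of, grip_point_offset gives the robot as it stands. The module is installed in compiled form; this text tells all that it offers.
- The arm moves only by the tool carry_out, never from a script. Its arguments are lists of equal length, an entry for each row: "slide": the shift along the tool's x, y, z in m, a list of three; "roll": the turn about the tool's z in degrees; "claw": the finger opening in m, from 0 to 0.0854. A call has 1 to 8 rows; each row is the pose to reach, as a shift and turn from the pose commanded when the call began, along the tool's axes at that moment; what a row does not reach only later rows make up. A row lasts 1/8 s, in which the tool goes at most 62.5 mm and 10.7 degrees, less where a joint would pass 70% of its speed; a pose out of reach is approached as far as the arm can. A call with a gripper value outside its range is refused whole. The fingers move at their own pace and stop on an object; the grip force is fixed at half the most. Time passes only in rows, so rows that repeat a pose let the fingers close. It gives the time, the measured TCP pose, the force, the opening and the grip force at its end, in the units of the state.
- read_state(): the state, without advancing time (a new reading comes with each control period).
- get_image(name): name is "scene" or "top" or "wrist"; returns a dict with "img" (384x512x3 uint8, red, green, blue), "z_map" (384x512 float32, mm along the optical axis (not along the pixel's ray), 0 where there is no reading), "mtx" (3x3 intrinsics, pixels), "world_from_camera" (4x4, takes a point from camera to world coordinates); the wrist camera has in their place "T_tool_cam" (4x4, takes a point from camera to tool coordinates, whose origin is the TCP and whose axes are the flange's). Camera axes: x right, y up, looking along -z (the intrinsics and any distortion apply to the point x, -y, -z); pixel columns grow to the right and rows downward; lengths in mm; the calibration is good to about 2 mm. A picture is of the moment at which its call begins: read the wrist's pose just before it.
- job_done(): hands the job in; it is judged then, once.
Trained networks look in a picture, given as the dict that the camera call returned (one of the last four; its "shot" number tells which), for a name from the list of things; names that differ only in an ending like _2 or _b are one class to them, and where a whole thing is asked for, a point or a joint stands for the part that bears it (a point fixed in the world has none). Each returns a list of dicts, best first, with "conf" (0 to 1); they miss things now and then, are a little off and sometimes report something else, mostly with a low value. They report only what shows in the picture. A call takes as long as a camera call.
- recognise(picture, thing): "at" ([column, row] in pixels, amid what is visible of it).
- place_of(picture, thing): "at" ([column, row] in pixels: a listed point, or the origin of a listed thing).
The state is a dict: "clock": time; "joints": joint angles; "joint_vel": joint speeds; "joint_efforts": joint torques, N m; "position": TCP position; "ee_rot": TCP orientation; "contact_force": force on the tool from outside, world axes, zero at the start; "wrist_torque": the same for the moment, N m; "gripper_width": finger opening in mm; "grasp_force": force on a finger pad.
Only numpy, scipy, OpenCV 4.12 (cv2) and the standard library are available. Lean on these libraries where they do the work, as an engineer would, in place of code of your own. Each camera call takes 0.05 s, during which the arm holds its last target. There are 200 camera calls.

## Task

The mini centrifuge holds three tubes: two of them balance each other straight across the rotor, the third has no partner. Push the half-open blue lid right back with the fingertips, then show your colleague where the balancing tube belongs: point straight down at the empty rotor place directly across from the unpaired tube, fingertips just above it (a few centimetres at most), keep still there for at least two seconds, and finish still pointing at it. Never touch the rotor or its tubes, push the lid gently, pick nothing up, and leave the spare tubes and everything else on the bench as they are.

Things in the scene. Friction and masses are not known exactly. Their poses are not given: they have to be found in the camera images.
- centrifuge: mini centrifuge, fixed: round light-grey housing, 150 mm across, 80 mm high, open chamber on top with the rotor. The console with the red power switch is on its -x side, out to 108 mm from the centre; the lid's hinge is at the back, on its +x side, out to 88 mm. Origin at the centre of its underside, z up; yaw up to 0.35 rad either way.
- centrifuge_lid (a joint): tinted blue hollow dome lid, 132 mm across, 46 mm deep, on a stiff hinge that stays where it is left. Angle in rad: 0 shut, 1.57 upright, 2.0 right back at its stop; starts half open at 0.95 to 1.25, leaning over the rotor. Hinge axis parallel to the centrifuge's y, at x = +74, z = 80 mm in its frame. 1 to 2 N on the rim towards the centrifuge's +x swings it back.
- lid_tab (a point): tip of the small blue finger tab, 36 mm wide and 5 mm thick, at the middle of the lid's front rim, 154.5 mm from the hinge axis; it moves with the lid (at angle a it is 154.5 cos a mm in front of the hinge and 154.5 sin a mm above it, within 3 mm).
- rotor: dark grey dished rotor, 98 mm across, turns about its vertical axis at the slightest touch. Origin on the axis, level with the tube mouths (78 mm above the bench), z up. Six places, black mouths in light-grey collars, centres on a 30 mm radius at 0, 60, 120, 180, 240, 300 degrees from its x axis towards its y. Its rim is 12 mm, the tube caps up to 14 mm above the origin. Starts at any angle.
- tube_a_cap (a point): centre of the cap top of a white 1.5 ml tube fixed in a rotor place, leaning 35 degrees inwards: the cap lies about 24 mm from the rotor axis, in the direction of its place.
- tube_b_cap (a point): the same for the second tube in the rotor.
- tube_c_cap (a point): the same for the third tube in the rotor.
- rack: navy tube rack, 192 x 84 x 50 mm, fixed, holding two loose spare 1.5 ml tubes; its long side is its own y axis. Origin at the centre of its underside. Leave alone.
- spare_1: loose spare tube in the rack, white, its top 61 mm above the bench; origin at its lower end. Leave alone.
- spare_2: loose spare tube with raised cap in the rack, its top 70 mm above the bench; origin at its lower end. Leave alone.
- bench_timer: white kitchen-type timer, 66 x 66 x 19 mm, loose; origin at the centre of its underside. Leave alone.
- pipette: grey pipette lying on its side, 242 mm long along its own y, 58 wide, 30 high, loose; origin at the middle of its underside. Leave alone.
- notebook: dark blue lab book, 212 x 152 x 15 mm, loose; origin at the centre of its underside. Leave alone.
- marker: white and blue marker pen, 135 mm long along its own y, 14 mm thick, loose; origin at the middle of its underside. Leave alone.

How it is judged:
By the outcome, as a careful person would: the job done as asked, in the order asked, and still so for the second after the job is handed in, with the robot touching nothing.
It also fails if it takes over 48 s, if anything falls off the work surface, if the arm or the gripper's body presses on something with over 40 N, if the wrist force passes 120 N, or if a joint passes its speed limit or range.

## Working session

There is one attempt and no reset: what is moved stays moved. The work goes in short steps, Python scripts to look and compute and a tool call to move; the robot and the scene stay as the last step left them, time stands still between calls to the robot, and variables do not carry over. Pictures are saved under pics/ and viewed, at most 10 in all, crops included, and the job is handed in when it is done.

Besides the shell and the picture viewer there is one more tool, called after "Emit:" by a JSON object that holds its "op" and its "data", one argument or row to a line. carry_out: Moves the arm, as the interface text tells. Its arguments: {"type":"object","properties":{"slide":{"type":"array"},"roll":{"type":"array"},"claw":{"type":"array"}},"required":["slide","roll","claw"]}

```bash
mkdir -p pics
cat > h.py <<'E'
import numpy as np, cv2
from bench import *
from scipy.spatial.transform import Rotation as R
def T_of(d,st=None):
    if 'world_from_camera' in d: return np.array(d['world_from_camera'])
    M=np.eye(4); M[:3,:3]=R.from_quat(st['ee_rot']).as_matrix(); M[:3,3]=st['position']
    return M@np.array(d['T_tool_cam'])
def ray(d,px,st=None):
    K=np.array(d['mtx']);x=(px[0]-K[0,2])/K[0,0];y=(px[1]-K[1,2])/K[1,1]
    T=T_of(d,st);return T[:3,3],T[:3,:3]@np.array([x,-y,-1.])
def at_z(d,px,z,st=None):
    o,v=ray(d,px,st);return o+v*(z-o[2])/v[2]
def depth_pt(d,px,st=None):
    o,v=ray(d,px,st);c,r=int(round(px[0])),int(round(px[1]))
    return o+v*d['z_map'][r,c]
def proj(d,p,st=None):
    q=np.linalg.inv(T_of(d,st))@np.append(p,1);K=np.array(d['mtx'])
    return [K[0,0]*q[0]/-q[2]+K[0,2],K[1,1]*-q[1]/-q[2]+K[1,2]]
def save(d,n): cv2.imwrite('pics/'+n,d['img'][:,:,::-1])
E
python3 - <<'E'
from h import *
np.set_printoptions(precision=1,suppress=True)
s=read_state();print(s, grip_point_offset)
ims=[]
for c in ['top','scene','wrist']:
    d=get_image(c);save(d,c+'0.png');ims.append(d['img'])
    print(c,[k for k in d],T_of(d,s)[:3,3])
    for t in ['centrifuge','rotor','lid_tab','tube_a_cap','rack']:
        for r in place_of(d,t)[:4]:
            print(t,np.array(r['at']),round(r['conf'],2),depth_pt(d,np.clip(r['at'],0,[511,383]),s))
E
```

```text
{'clock': 0.0, 'joints': array([ 1.6,  0.4,  0. , -0. , -1.2, -0.3]), 'joint_vel': array([-0., -0.,  0., -0.,  0., -0.]), 'joint_efforts': array([ -0. , -39.2,  18.8,   4.2,  -0. ,  -0. ]), 'position': array([166.5, 602.2, 403.6]), 'ee_rot': array([ 1. , -0.1, -0. ,  0. ]), 'contact_force': array([-0.3,  0.1, -0.5]), 'wrist_torque': array([-0., -0.,  0.]), 'grasp_force': 0.0, 'gripper_width': 85.76266989166163} 154.70000000000002
top ['img', 'z_map', 'mtx', 'world_from_camera', 'shot'] [ 310.9   70.6 1191.4]
centrifuge [269.3 197.3] 0.79 [509.7  17.1  74.2]
rotor [272.4 186.5] 0.78 [535.3  10.   89.2]
lid_tab [277.  172.7] 0.66 [540.9   6.9 219.6]
tube_a_cap [282.6 180.9] 0.39 [552.4 -16.8  79.7]
rack [377.  202.4] 0.89 [ 504.2 -268.8   52.6]
scene ['img', 'z_map', 'mtx', 'world_from_camera', 'shot'] [-164.9 -670.3  561.2]
centrifuge [275.  232.1] 0.71 [486.  -48.7  40.4]
centrifuge [270.9 206.3] 0.51 [506.8 -12.7  89.3]
rotor [270.8 206.4] 0.86 [506.6 -12.6  89.1]
lid_tab [273.8 150.9] 0.73 [537.   11.1 218.4]
tube_a_cap [283.2 201.8] 0.61 [548.4 -14.6  88.4]
rack [368.  289.2] 0.87 [ 452.8 -330.8   47.2]
wrist ['img', 'z_map', 'mtx', 'T_tool_cam', 'shot'] [243.  582.2 373.5]
```

View pics/scene0.png

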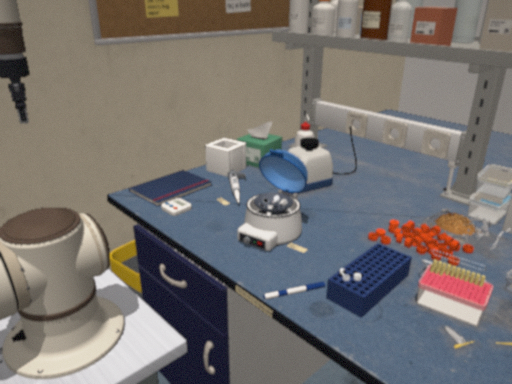

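View pics/top0.png

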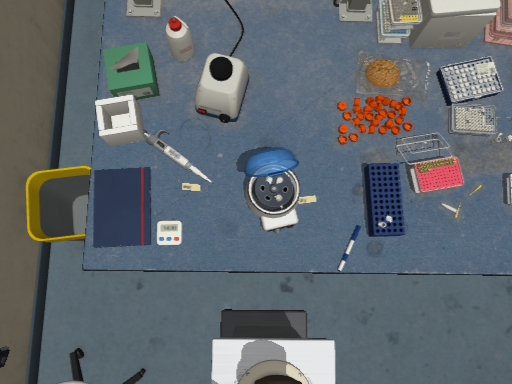

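The scene image shows the centrifuge near (272,215) with its lid leaning from the back. In the top view it is at about (272,193), the lid covers the far part at (272,162), and the vortexer is behind at (222,85). Next I'll get the tool axes and the cloud geometry.

Run:
```python
from h import *
np.set_printoptions(precision=4,suppress=True)
s=read_state();M=R.from_quat(s['ee_rot']).as_matrix();print(M,s['position'])
for t in [(400,250,440),(365,10,440)]: print(t, M.T@(np.array(t)-s['position']))
d=get_image('wrist');print(d['T_tool_cam'],d['mtx'])
```

```text
[[ 0.9638 -0.2666  0.    ]
 [-0.2666 -0.9638  0.0001]
 [ 0.     -0.0001 -1.    ]] [166.5741 602.3538 404.7614]
(400, 250, 440) [318.9027 277.3824 -35.2514]
(365, 10, 440) [349.1424 518.0286 -35.2653]
[[-0.0004  0.9509  0.3094 79.0712]
 [ 1.      0.0005  0.     -1.1936]
 [-0.0001  0.3094 -0.9509 30.1612]
 [ 0.      0.      0.      1.    ]] [[289.6803   0.     254.2034]
 [  0.     289.6803 188.748 ]
 [  0.       0.       1.    ]]
```

Emit:
{"op": "carry_out", "data": {
  "slide": [
    [0.03,0.03,-0.0034],
    [0.06,0.062,-0.007],
    [0.09,0.093,-0.0105],
    [0.12,0.124,-0.014],
    [0.15,0.155,-0.0175],
    [0.18,0.186,-0.021],
    [0.21,0.217,-0.0245],
    [0.24,0.248,-0.028]
  ],
  "roll": [10.25,20.5,30.75,41,51.25,61.5,71.75,82],
  "claw": [0,0,0,0,0,0,0,0]
}}

```text
clock: 1.95
position: [332.2, 298.0, 433.1]
ee_rot: [-0.658, 0.753, 0.0, 0.0]
contact_force: [0.1, 0.6, 0.1]
gripper_width: -0.1
grasp_force: 0.0
```

Run:
```python
from h import *
np.set_printoptions(precision=4,suppress=True)
s=read_state();M=R.from_quat(s['ee_rot']).as_matrix();print(M,s['position'],s['joints'],s['clock'])
print(M.T@(np.array((495,0,460))-s['position']))
```

```text
[[-0.1353 -0.9908  0.0005]
 [-0.9908  0.1353  0.0007]
 [-0.0007 -0.0004 -1.    ]] [332.169  297.981  433.1458] [ 1.0975  0.0519 -0.3559  0.0001 -1.1621 -1.2332] 1.95
[ 273.1887 -201.6626  -26.9796]
```

Emit:
{"op": "carry_out", "data": {
  "slide": [
    [0.034,-0.025,-0.0034],
    [0.068,-0.05,-0.0068],
    [0.102,-0.075,-0.01],
    [0.136,-0.1,-0.0135],
    [0.17,-0.125,-0.017],
    [0.205,-0.15,-0.02],
    [0.24,-0.176,-0.0235],
    [0.273,-0.202,-0.027]
  ],
  "roll": [10.25,20.5,30.75,41,51.25,61.5,71.75,82],
  "claw": [0,0,0,0,0,0,0,0]
}}

```text
clock: 2.95
position: [497.0, 1.0, 460.1]
ee_rot: [-0.002, 1.0, 0.0, 0.0]
contact_force: [0.4, 0.3, 0.3]
gripper_width: -0.2
grasp_force: 0.0
```

Run:
```python
from h import *
np.set_printoptions(precision=1,suppress=True)
s=read_state();d=get_image('wrist');save(d,'w1.png');print(s['position'],s['ee_rot'],s['joints'],T_of(d,s)[:3,3])
for t in ['centrifuge','rotor','lid_tab','tube_a_cap','centrifuge_lid']:
    for r in (place_of if t!='centrifuge_lid' else recognise)(d,t)[:4]:
        print(t,np.array(r['at']),round(r['conf'],2),depth_pt(d,np.clip(r['at'],0,[511,383]),s),at_z(d,r['at'],78 if t=='rotor' else 90,s))
```

```text
[497.    1.  460.1] [-0.  1.  0.  0.] [ 0.3  0.1 -0.2  0.  -1.2 -1.9] [417.8   2.  429.9]
centrifuge [259.  173.8] 0.85 [514.7   8.5  70.5] [509.5   8.1  90. ]
rotor [257.4 186.9] 0.75 [528.    6.4  84.2] [530.    6.4  78. ]
tube_a_cap [248.6 205.4] 0.69 [417.8   2.  429.9] [550.6  -4.6  90. ]
centrifuge_lid [302.  257.4] 0.78 [555.3  44.8 204.3] [625.   66.6  90. ]
```

View pics/w1.png

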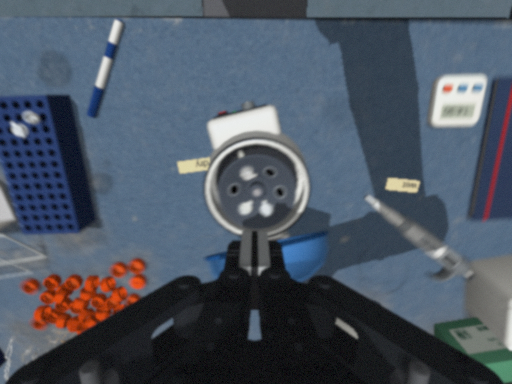

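The rotor is fully visible. The tube caps are at about (247,173), (247,208) and (266,208), and the empty mouths at (233,188), (281,190) and (269,171). The caps at (247,173) and (266,208) balance each other. That leaves (247,208) unpaired, so the target is the mouth at (269,171). I'll zoom in and refine that.

Run:
```python
from h import *
np.set_printoptions(precision=1,suppress=True)
s=read_state();d=get_image('wrist');s0=d
c=cv2.resize(d['img'][120:290,180:350],None,fx=3.5,fy=3.5,interpolation=cv2.INTER_CUBIC);cv2.imwrite('pics/w1c.png',c[:,:,::-1])
for px in [(233,188),(281,190),(269,171)]: print(px,at_z(d,px,78,s))
for px in [(247,173),(247,208),(266,208)]: print('cap',px,at_z(d,px,91,s))
# clouds: world points
def cloud(d,s):
    v,u=np.mgrid[0:384,0:512];K=d['mtx'];z=d['z_map']
    P=np.stack([(u-K[0,2])/K[0,0]*z,-(v-K[1,2])/K[1,1]*z,-z],-1)
    T=T_of(d,s);return P@T[:3,:3].T+T[:3,3]
for name in ['wrist','top','scene']:
    dd=d if name=='wrist' else get_image(name)
    W=cloud(dd,s);I=dd['img'].astype(int)
    box=(dd['z_map']>0)&(W[...,0]>400)&(W[...,0]<700)&(abs(W[...,1])<130)
    # housing top rim z 74..84
    m=box&(abs(W[...,2]-80)<4)&(W[...,0]<600)
    x,y=W[m][:,0],W[m][:,1]
    r=np.hypot(x-525,y-5);k=(r<85)&(r>55);x,y=x[k],y[k]
    if len(x)>10:
        A=np.c_[2*x,2*y,np.ones(len(x))];q=np.linalg.lstsq(A,x*x+y*y,rcond=None)[0]
        print(name,'rim circ',q[:2],np.sqrt(q[2]+q[0]**2+q[1]**2),len(x))
    b=box&(I[...,2]>I[...,0]+60)&(W[...,2]>95)&(W[...,2]<260)
    Q=W[b];print(name,'lid',len(Q),Q.min(0) if len(Q) else 0,Q.max(0) if len(Q) else 0)
    if len(Q):
        i=Q[:,2]>Q[:,2].max()-6;print(' top pts',Q[i].mean(0))
    for r in place_of(dd,'lid_tab')[:2]: print('tab',r['at'],r['conf'])
    for zz in ['rotor','centrifuge']:
        for r in place_of(dd,zz)[:1]: print(zz,at_z(dd,r['at'],78 if zz=='rotor' else 0,s))
```

```text
(233, 188) [530.5 -22.7  78. ]
(281, 190) [532.5  38.6  78. ]
(269, 171) [507.7  22.6  78. ]
cap (247, 173) [507.1  -4.6  91. ]
cap (247, 208) [552.5  -4.5  91. ]
cap (266, 208) [552.2  19.4  91. ]
wrist rim circ [532.2   7.8] 64.12921909239829 1736
wrist lid 1853 [537.4 -45.8  95.1] [593.2  75.6 209.3]
 top pts [556.4  37.4 205.6]
rotor [533.6   9.1  78. ]
centrifuge [537.   10.6   0. ]
top rim circ [530.5   7. ] 63.31800533860663 191
top lid 0 0 0
rotor [539.3  -1.7  78. ]
centrifuge [529.7  12.5   0. ]
scene rim circ [532.3   4.8] 65.25679392481608 239
scene lid 872 [533.9 -50.3  95.2] [628.7  79.2 220. ]
 top pts [539.9  -1.6 217.8]
tab [270.8, 150.5] 0.83
rotor [518.5   2.5  78. ]
centrifuge [542.    7.9   0. ]
```

View pics/w1c.png

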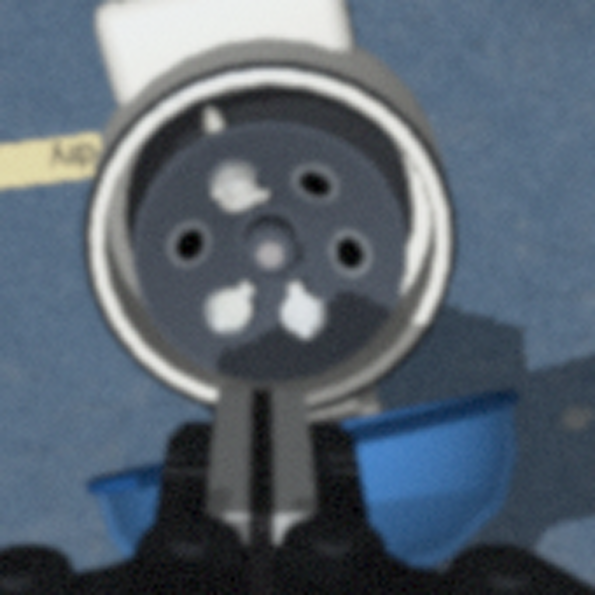

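Emit:
{"op": "carry_out", "data": {
  "slide": [
    [0,-0.001,0.02],
    [0,-0.001,0.04],
    [0,-0.001,0.06],
    [0,-0.001,0.077],
    [0,-0.001,0.077]
  ],
  "roll": [-6,-12.5,-12.5,-12.5,-12.5],
  "claw": [0,0,0,0,0]
}}

```text
clock: 4.47
position: [496.4, 1.4, 381.6]
ee_rot: [-0.113, 0.994, -0.0, -0.002]
contact_force: [-0.6, 0.2, -0.3]
gripper_width: 0.2
grasp_force: 0.0
```

Run:
```python
from h import *
np.set_printoptions(precision=3,suppress=True)
s=read_state();M=R.from_quat(s['ee_rot']).as_matrix();print(M,s['position'],s['contact_force'])
d=get_image('scene');cv2.imwrite('pics/s2.png',cv2.resize(d['img'][90:260,200:350],None,fx=3.5,fy=3.5,interpolation=cv2.INTER_CUBIC)[:,:,::-1])
for r in place_of(d,'lid_tab')[:1]: print(r,at_z(d,r['at'],218),depth_pt(d,r['at']))
print('proj tip',proj(d,s['position']+M@[0,0,173]), 'target',proj(d,(508.5,24,78)))
```

```text
[[-0.974 -0.226 -0.003]
 [-0.226  0.974 -0.001]
 [ 0.003 -0.    -1.   ]] [496.372   1.355 381.559] [-0.613  0.194 -0.284]
{'at': [273.5, 150.5], 'conf': 0.74} [539.449  14.46  218.   ] [875.896 341.557  54.082]
proj tip [np.float64(264.29913670248703), np.float64(159.9370937339434)] target [np.float64(260.91155907512626), np.float64(205.29456761966333)]
```

View pics/s2.png

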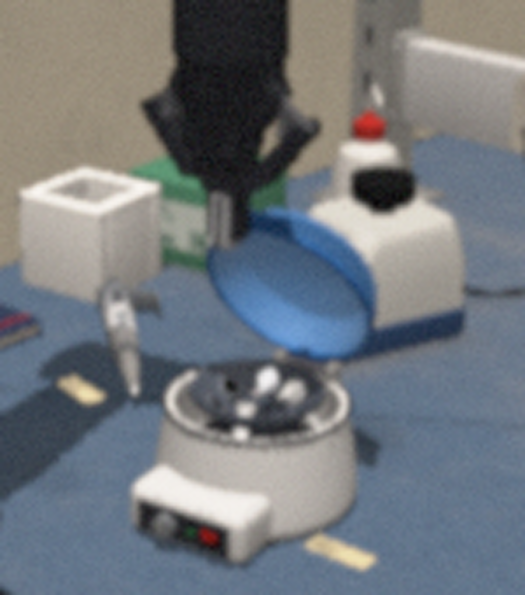

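The closed fingertips at crop (225,240) stand just in front of the top of the lid's rim, at about tab height. I'll start the push.

Emit:
{"op": "carry_out", "data": {
  "slide": [
    [-0.01,0,0],
    [-0.016,0,0],
    [-0.022,0,0],
    [-0.028,0,0],
    [-0.034,0,0],
    [-0.04,0,0],
    [-0.046,0,0],
    [-0.052,0,0]
  ],
  "roll": [0,0,0,0,0,0,0,0],
  "claw": [0,0,0,0,0,0,0,0]
}}

```text
clock: 5.58
position: [547.7, 13.3, 382.7]
ee_rot: [-0.114, 0.994, -0.0, 0.0]
contact_force: [-0.8, 0.1, -0.3]
gripper_width: -0.5
grasp_force: 0.4
```

Run:
```python
from h import *
np.set_printoptions(precision=2,suppress=True)
s=read_state();print(s['position'],s['contact_force'])
d=get_image('scene');cv2.imwrite('pics/s3.png',cv2.resize(d['img'][90:260,200:350],None,fx=3.5,fy=3.5,interpolation=cv2.INTER_CUBIC)[:,:,::-1])
```

```text
[547.68  13.29 382.72] [-0.79  0.06 -0.32]
```

View pics/s3.png

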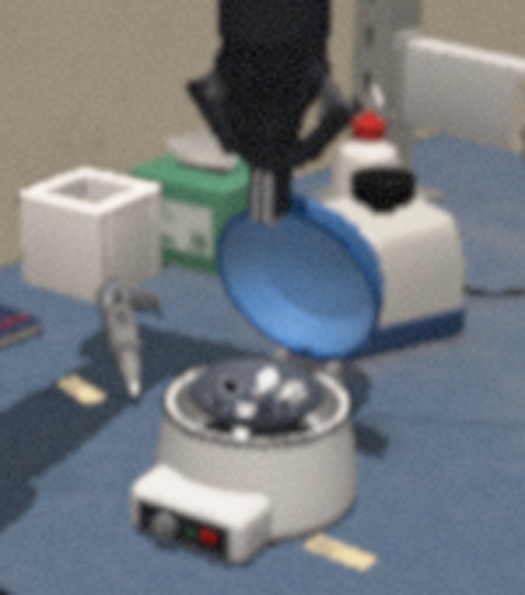

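The fingertips at crop (268,215) are on the tab and the lid has swung further up. I'll continue.

Emit:
{"op": "carry_out", "data": {
  "slide": [
    [-0.006,0,0],
    [-0.012,0,0],
    [-0.018,0,0],
    [-0.024,0,0],
    [-0.03,0,0],
    [-0.036,0,0],
    [-0.042,0,0],
    [-0.048,0,0]
  ],
  "roll": [0,0,0,0,0,0,0,0],
  "claw": [0,0,0,0,0,0,0,0]
}}

```text
clock: 6.62
position: [594.4, 24.1, 382.7]
ee_rot: [-0.114, 0.994, 0.0, -0.0]
contact_force: [-1.5, 0.4, 0.1]
gripper_width: 0.2
grasp_force: 0.3
```

Emit:
{"op": "carry_out", "data": {
  "slide": [
    [-0.006,0,0],
    [-0.012,0,-0.001],
    [-0.018,0,-0.001],
    [-0.024,0,-0.002],
    [-0.03,0,-0.002],
    [-0.035,0,-0.003],
    [-0.04,0,-0.003],
    [-0.044,0,-0.003]
  ],
  "roll": [0,0,0,0,0,0,0,0],
  "claw": [0,0,0,0,0,0,0,0]
}}

```text
clock: 7.62
position: [637.2, 34.0, 385.7]
ee_rot: [-0.114, 0.994, 0.0, 0.0]
contact_force: [-0.4, -0.3, 0.1]
gripper_width: -0.0
grasp_force: 0.2
```

Run:
```python
from h import *
np.set_printoptions(precision=2,suppress=True)
s=read_state();print(s['position'],s['contact_force'])
d=get_image('scene');cv2.imwrite('pics/s4.png',cv2.resize(d['img'][90:260,200:350],None,fx=3.5,fy=3.5,interpolation=cv2.INTER_CUBIC)[:,:,::-1])
```

```text
[637.24  34.04 385.71] [-0.35 -0.32  0.11]
```

View pics/s4.png

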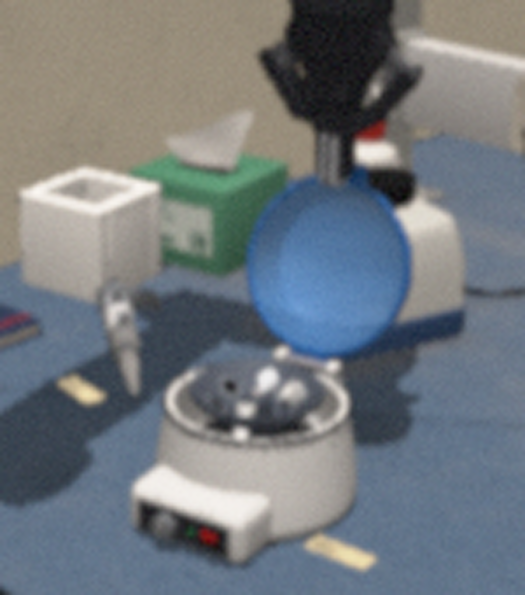

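The lid is near its stop, with the fingertips still on the tab at crop (335,180). I'll go on in small steps and watch the force.

Emit:
{"op": "carry_out", "data": {
  "slide": [
    [-0.002,0,0],
    [-0.004,0,0],
    [-0.006,0,0],
    [-0.008,0,0],
    [-0.01,0,0]
  ],
  "roll": [0,0,0,0,0],
  "claw": [0,0,0,0,0]
}}

```text
clock: 8.3
position: [646.8, 36.3, 385.7]
ee_rot: [-0.114, 0.994, 0.0, 0.0]
contact_force: [0.0, -0.4, 0.7]
gripper_width: 0.1
grasp_force: 0.2
```

Emit:
{"op": "carry_out", "data": {
  "slide": [
    [-0.002,0,0],
    [-0.004,0,0]
  ],
  "roll": [0,0],
  "claw": [0,0]
}}

```text
clock: 8.55
position: [650.7, 37.2, 385.7]
ee_rot: [-0.114, 0.994, -0.0, -0.0]
contact_force: [-0.0, -0.1, 0.3]
gripper_width: 0.1
grasp_force: 0.2
```

```bash
cat >> h.py <<'E'
def cloud(d,s=None):
    v,u=np.mgrid[0:384,0:512];K=d['mtx'];z=d['z_map']
    P=np.stack([(u-K[0,2])/K[0,0]*z,-(v-K[1,2])/K[1,1]*z,-z],-1)
    T=T_of(d,s);return P@T[:3,:3].T+T[:3,3]
E
cat > lid.py <<'E'
from h import *
np.set_printoptions(precision=1,suppress=True)
d=get_image('scene');W=cloud(d);I=d['img'].astype(int)
e=np.array([.974,.226])
X=(W[...,:2]-[532,7])@e;Y=(W[...,:2]-[532,7])@[-.226,.974]
b=(I[...,2]>I[...,0]+50)&(d['z_map']>0)&(abs(Y)<75)&(X>40)&(X<200)&(W[...,2]>85)&(W[...,2]<245)
for z in range(90,240,10):
    k=b&(abs(W[...,2]-z)<5)
    if k.sum(): print(z,k.sum(),'Xmin/med',np.percentile(X[k],[3,50]), 'Y',np.percentile(Y[k],[2,98]))
for r in place_of(d,'lid_tab')[:2]: print(r)
for a in (1.8,1.9,2.0):
    x=74-154.5*np.cos(a);print(a,proj(d,[532+x*.974,7+x*.226,80+154.5*np.sin(a)]))
E
python3 lid.py
```

```text
90 187 Xmin/med [ 76.6 103.4] Y [-28.4  29.4]
100 183 Xmin/med [ 81.6 119. ] Y [-41.   43.3]
110 188 Xmin/med [ 86.  127.2] Y [-52.8  52.5]
120 189 Xmin/med [ 90.5 133.9] Y [-58.1  58.1]
130 191 Xmin/med [ 95.6 138.8] Y [-60.7  60.8]
140 177 Xmin/med [100.8 143.4] Y [-63.8  62.9]
150 176 Xmin/med [104.8 145.9] Y [-65.2  64.5]
160 153 Xmin/med [108.4 148. ] Y [-63.8  63. ]
170 137 Xmin/med [111.2 148.9] Y [-61.2  59.5]
180 116 Xmin/med [116.6 147. ] Y [-56.   55.7]
190 36 Xmin/med [117.9 124.9] Y [-49.4  49.9]
200 40 Xmin/med [121.7 127.3] Y [-37.8  40.5]
210 28 Xmin/med [126.7 129.9] Y [-24.5  19.8]
220 3 Xmin/med [130.8 133.9] Y [-15.2  -8.1]
{'at': [301.4, 135.9], 'conf': 0.81}
{'at': [272.6, 197.7], 'conf': 0.35}
1.8 [np.float64(295.9469370013196), np.float64(135.60524352609224)]
1.9 [np.float64(298.6486358992911), np.float64(135.7723163775876)]
2.0 [np.float64(301.1703159160693), np.float64(136.51904483797702)]
```

Emit:
{"op": "carry_out", "data": {
  "slide": [
    [-0.002,0,0],
    [-0.004,0,0],
    [-0.004,0,0]
  ],
  "roll": [0,0,0],
  "claw": [0,0,0]
}}

```text
clock: 9.02
position: [654.6, 38.1, 385.7]
ee_rot: [-0.114, 0.994, -0.0, -0.0]
contact_force: [-2.0, -0.5, 0.5]
gripper_width: -0.1
grasp_force: 0.3
```

```bash
python3 lid.py | egrep 'at|^(100|150|200|210)'
```

```text
100 181 Xmin/med [ 82.9 120.6] Y [-43.1  44.4]
150 179 Xmin/med [106.2 148.2] Y [-64.  64.]
200 47 Xmin/med [125.2 129.7] Y [-37.8  37.5]
210 24 Xmin/med [131.1 133.1] Y [-19.6   3.8]
{'at': [299.8, 133.9], 'conf': 0.64}
1.8 [np.float64(295.9469370013196), np.float64(135.60524352609224)]
1.9 [np.float64(298.6486358992911), np.float64(135.7723163775876)]
2.0 [np.float64(301.1703159160693), np.float64(136.51904483797702)]
```

Emit:
{"op": "carry_out", "data": {
  "slide": [
    [-0.002,0,0],
    [-0.003,0,0],
    [-0.003,0,0]
  ],
  "roll": [0,0,0],
  "claw": [0,0,0]
}}

```text
clock: 9.5
position: [656.1, 38.3, 385.5]
ee_rot: [-0.113, 0.994, -0.0, -0.003]
contact_force: [-6.9, -1.0, 3.2]
gripper_width: -0.2
grasp_force: 3.7
```

Emit:
{"op": "carry_out", "data": {
  "slide": [
    [-0.001,0,0],
    [-0.002,0,0],
    [-0.002,0,0]
  ],
  "roll": [0,0,0],
  "claw": [0,0,0]
}}

```text
clock: 9.88
position: [657.0, 38.5, 385.5]
ee_rot: [-0.113, 0.994, -0.001, -0.005]
contact_force: [-11.3, -0.8, 4.8]
gripper_width: -0.2
grasp_force: 6.0
```

```bash
python3 lid.py | egrep 'at|^(100|150|200|210)'
```

```text
100 182 Xmin/med [ 81.4 120.7] Y [-43.4  43.5]
150 174 Xmin/med [106.1 148.1] Y [-64.2  65.2]
200 46 Xmin/med [127.5 130.9] Y [-39.   37.7]
210 25 Xmin/med [129.2 133.3] Y [-20.3   8.8]
{'at': [300.1, 138.8], 'conf': 0.87}
1.8 [np.float64(295.9469370013196), np.float64(135.60524352609224)]
1.9 [np.float64(298.6486358992911), np.float64(135.7723163775876)]
2.0 [np.float64(301.1703159160693), np.float64(136.51904483797702)]
```

The force rose to about 11 N against the stop, so the lid is right back. I'll back off to look.

Emit:
{"op": "carry_out", "data": {
  "slide": [
    [0.01,0,0],
    [0.03,0,0],
    [0.06,0,0],
    [0.1,0,-0.02],
    [0.14,0,-0.04],
    [0.165,0,-0.05],
    [0.165,0,-0.05]
  ],
  "roll": [0,0,0,0,0,0,0],
  "claw": [0,0,0,0,0,0,0]
}}

```text
clock: 10.85
position: [497.5, 1.6, 437.6]
ee_rot: [-0.114, 0.994, 0.0, 0.003]
contact_force: [-0.0, -0.3, 1.1]
gripper_width: 0.1
grasp_force: 0.0
```

```bash
python3 lid.py | egrep 'at|^(100|150|200|210)'
python3 - <<'E'
from h import *
np.set_printoptions(precision=2,suppress=True)
s=read_state();M=R.from_quat(s['ee_rot']).as_matrix();d=get_image('wrist');print(s['position'],M,s['clock'])
c=cv2.resize(d['img'][90:260,180:350],None,fx=3.5,fy=3.5,interpolation=cv2.INTER_CUBIC)
for p,col in [((508.5,24,78),(255,0,0)),((532,7.5,78),(0,255,0))]:
    q=proj(d,p,s);print(q);cv2.circle(c,(int((q[0]-180)*3.5),int((q[1]-90)*3.5)),4,col,1)
cv2.imwrite('pics/w5.png',c[:,:,::-1])
E
```

```text
100 183 Xmin/med [ 81.  121.2] Y [-42.4  43.6]
150 169 Xmin/med [106.  148.3] Y [-65.1  65. ]
200 52 Xmin/med [126.7 131.1] Y [-37.1  36.7]
210 53 Xmin/med [130.2 135.2] Y [-18.4  16.6]
{'at': [298.6, 134.1], 'conf': 0.84}
1.8 [np.float64(295.9469370013196), np.float64(135.60524352609224)]
1.9 [np.float64(298.6486358992911), np.float64(135.7723163775876)]
2.0 [np.float64(301.1703159160693), np.float64(136.51904483797702)]
[498.88   2.04 436.01] [[-0.97 -0.23  0.  ]
 [-0.23  0.97  0.  ]
 [-0.    0.   -1.  ]] 10.95
[np.float64(269.5594668648968), np.float64(177.35811948668447)]
[np.float64(251.4230735673207), np.float64(192.79582248180154)]
```

View pics/w5.png

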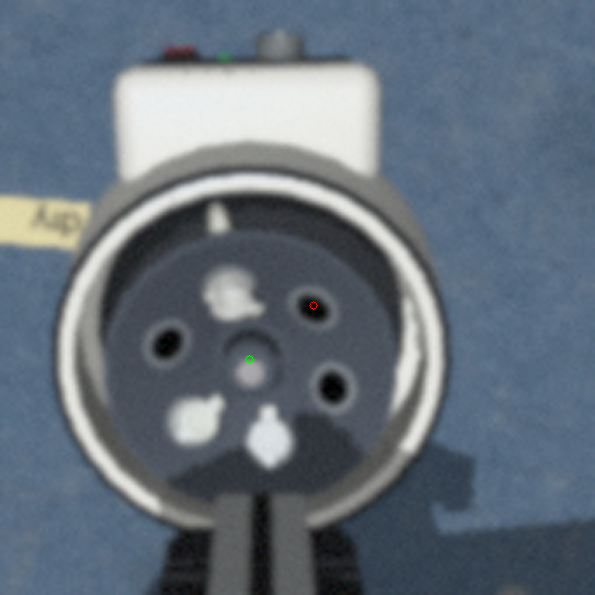

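The rotor has not moved, and the projected target (red circle, crop (313,305)) lies on the empty mouth opposite the unpaired cap at (195,420). I'll go above it.

Emit:
{"op": "carry_out", "data": {
  "slide": [
    [-0.008,0.01,0.02],
    [-0.0144,0.0191,0.05],
    [-0.0144,0.0191,0.08],
    [-0.0144,0.0191,0.11],
    [-0.0144,0.0191,0.13],
    [-0.0144,0.0191,0.135],
    [-0.0144,0.0191,0.135]
  ],
  "roll": [0,0,0,0,0,0,0],
  "claw": [0,0,0,0,0,0,0]
}}

```text
clock: 11.88
position: [509.0, 24.0, 300.4]
ee_rot: [-0.114, 0.994, -0.0, -0.0]
contact_force: [-0.1, 0.2, 0.1]
gripper_width: 0.2
grasp_force: 0.0
```

Run:
```python
from h import *
np.set_printoptions(precision=2,suppress=True)
s=read_state();M=R.from_quat(s['ee_rot']).as_matrix();tip=s['position']+M@[0,0,173]
print(s['position'],tip, M.T@(np.array([508.5,24,102])-tip))
```

```text
[508.97  23.98 300.37] [508.89  23.9  127.37] [ 0.34  0.19 25.37]
```

Emit:
{"op": "carry_out", "data": {
  "slide": [
    [0.0003,0,0.008],
    [0.0003,0,0.016],
    [0.0003,0,0.021],
    [0.0003,0,0.025],
    [0.0003,0,0.025],
    [0.0003,0,0.025],
    [0.0003,0,0.025],
    [0.0003,0,0.025]
  ],
  "roll": [0,0,0,0,0,0,0,0],
  "claw": [0,0,0,0,0,0,0,0]
}}

```text
clock: 12.88
position: [508.0, 23.7, 275.9]
ee_rot: [-0.114, 0.994, 0.0, 0.0]
contact_force: [1.1, 0.3, -1.3]
gripper_width: -0.1
grasp_force: 0.0
```

Run:
```python
from h import *
s=read_state();M=R.from_quat(s['ee_rot']).as_matrix();print(s['position']+M@[0,0,173],s['contact_force'])
d=get_image('wrist');cv2.imwrite('pics/w6.png',cv2.resize(d['img'][90:290,150:350],None,fx=3,fy=3,interpolation=cv2.INTER_CUBIC)[:,:,::-1])
print(proj(d,(508.5,24,78),s))
```

```text
[508.09864351  23.77613482 102.87125568] [ 1.13066298  0.27250921 -1.29259553]
[np.float64(252.62323884506435), np.float64(226.02048796614704)]
```

View pics/w6.png

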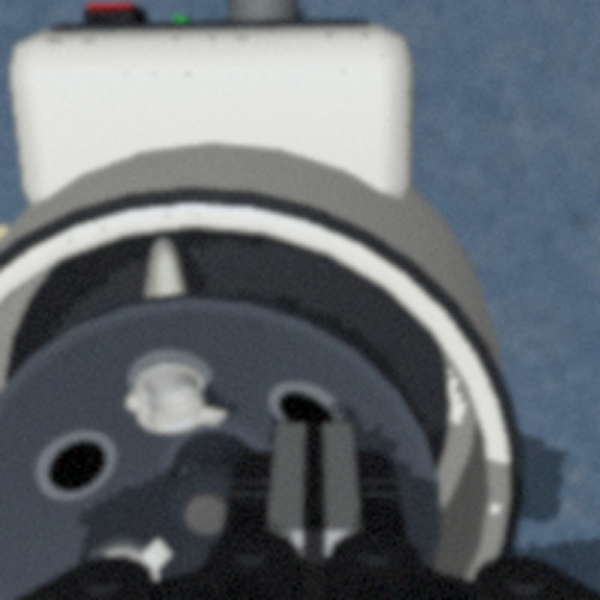

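The fingertips at crop (315,425) are just above the empty mouth at crop (305,405), and the rotor is undisturbed. I'll hold still here.

Emit:
{"op": "carry_out", "data": {
  "slide": [
    [0,0,0],
    [0,0,0],
    [0,0,0],
    [0,0,0],
    [0,0,0],
    [0,0,0],
    [0,0,0],
    [0,0,0]
  ],
  "roll": [0,0,0,0,0,0,0,0],
  "claw": [0,0,0,0,0,0,0,0]
}}

```text
clock: 13.92
position: [508.0, 23.7, 275.7]
ee_rot: [-0.114, 0.994, -0.0, 0.0]
contact_force: [0.3, 0.1, 0.2]
gripper_width: 0.1
grasp_force: 0.0
```

Emit:
{"op": "carry_out", "data": {
  "slide": [
    [0,0,0],
    [0,0,0],
    [0,0,0],
    [0,0,0],
    [0,0,0],
    [0,0,0],
    [0,0,0],
    [0,0,0]
  ],
  "roll": [0,0,0,0,0,0,0,0],
  "claw": [0,0,0,0,0,0,0,0]
}}

```text
clock: 14.92
position: [508.0, 23.7, 275.7]
ee_rot: [-0.114, 0.994, 0.0, 0.0]
contact_force: [-0.7, -0.8, 0.7]
gripper_width: -0.3
grasp_force: 0.0
```

Emit:
{"op": "carry_out", "data": {
  "slide": [
    [0,0,0],
    [0,0,0],
    [0,0,0],
    [0,0,0],
    [0,0,0],
    [0,0,0],
    [0,0,0],
    [0,0,0]
  ],
  "roll": [0,0,0,0,0,0,0,0],
  "claw": [0,0,0,0,0,0,0,0]
}}

```text
clock: 15.92
position: [508.0, 23.7, 275.7]
ee_rot: [-0.114, 0.994, -0.0, 0.0]
contact_force: [0.2, -0.8, 0.0]
gripper_width: -0.1
grasp_force: 0.0
```

```bash
python3 lid.py | egrep '^(100|150|200)'; python3 -c "
from bench import *
s=read_state();print(s['position'],s['contact_force'],s['clock']);print(job_done())"
```

```text
100 191 Xmin/med [ 83.5 120.4] Y [-41.3  44.9]
150 149 Xmin/med [107.8 149.1] Y [-66.   57.3]
200 48 Xmin/med [125.5 131.2] Y [-39.   36.1]
[508.02342232  23.72027408 275.70748831] [-1.29769891  0.1051822  -0.54713282] 16.025
the job is handed in; nothing more can be done
None
```

I pushed the lid back to its stop (about 11 N there) and handed the job in at 16 s, after holding still for 3 s with the closed fingertips about 25 mm above the empty place opposite the unpaired tube; the rotor had not moved in the pictures.

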